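# Draw the barcode scanner from its cradle and hold it aimed at the brown carton's label

## Task

Take the barcode scanner out of its charging cradle, lift it over to the brown carton, turn it so that its window looks down at the middle of the label (about 10 cm away and no more than 40 degrees off square to the label), and keep holding it there, still and clear of the counter, the cradle and the cartons: the job finishes with the scanner in the gripper, not put down. Do not point it down at the red carton's label on the way (that would book in the wrong parcel), do not drop it, and do not shift the cartons or the other things on the counter.

Things in the scene. Friction and masses are not known exactly. Their poses are not given: they have to be found in the camera images.
- scanner_grip (a point): Centre of the scanner's head, the place to grip it, from above across y. z up the handle (vertical in the cradle), -x to the front, the way it looks. Rear of head: block 68 mm long, 46 mm wide along y with flat sides, 44 mm high, from 38 mm behind this point (+x) to 30 mm in front; then the nose flares to 62 mm wide, 54 mm high for 23 mm more. The whole head droops 15 degrees to the front.
- scanner_window (a point): Centre of the dark red reading window (50 x 40 mm) on the scanner's nose. Its x axis points out of the window along the line of sight: in the cradle, to the scanner's front and 15 degrees below horizontal; y is across the head. The window lies 55.5 mm from scanner_grip along this x axis.
- scanner_foot (a point): Centre of the underside of the scanner's handle, axes as scanner_grip: 124 mm below scanner_grip along z and 6 mm behind it (+x). In the cradle it stands 18 mm above the counter.
- cradle: Black charging cradle, screwed to the counter (fixed): base 125 x 95 x 16 mm with an upright cup (58 x 50 mm outside, 46 x 38 mm inside) open at the top. Origin on the counter under the cup's centre; z up; -x is the way the scanner looks. Cup floor 18 mm and rim 66 mm above the counter: the handle stands loosely, 48 mm deep, and comes out straight upwards.
- brown_carton_label (a point): Middle of the white label (74 x 105 mm, with a dark barcode) on top of the brown cardboard carton: the parcel to read. Carton 200 (x) x 140 (y) x 80 mm high, 0.5 to 1 kg, loose; this point lies on its top face, 15 mm (x) and 8 mm (y) from the middle of that face. z points up out of the label.
- red_carton_label (a point): Middle of the white label on top of the red carton, the parcel NOT to read. Carton 190 (x) x 145 (y) x 70 mm high, 0.8 kg, loose; this point lies on its top face, at -10 mm (x) and -6 mm (y) from the middle of that face. z points up.
- brown_carton: The brown carton itself; origin at the centre of its underside.
- red_carton: The red carton itself; origin at the centre of its underside.
- scanner: Light-grey pistol-shaped barcode scanner, 0.15 to 0.25 kg, loose, standing upright in the cradle, handle down. Handle 41 mm (x) by 33 mm (y); blue trigger under the nose, black bumper round the nose, green light strip on top of the nose, black button on top of the rear of the head; no button need be pressed. Origin at the centre of the handle's underside, axes as scanner_grip.
- stapler_mid (a point): Black stapler, 150 x 34 mm, 57 mm high, at the far side of the counter; point half-way up. Leave alone.
- tape_dispenser_mid (a point): Black desk tape dispenser with a tan roll, 150 x 62 mm, 96 mm high, at the far side; point half-way up. Leave alone.
- basket_mid (a point): Teal open basket with goods in it, 252 x 158 mm, 106 mm high, to the robot's right; point half-way up. Leave alone.

How it is judged (in metres and radians):
On the way:
1. the scanner is drawn up out of the cradle's cup, gripped (contact force between scanner and the fingers above 1 N and z of scanner_foot in the frame of cradle above 0.07 m and contact force between scanner and cradle below 0.2 N), for 0.1 s.
At the end, for the whole second after the job is handed in: Scanner gripped, still, clear of cradle and cartons, foot over 30 mm and window over 110 mm high; brown label's centre 50-180 mm in front of the window, within 32 mm of its line of sight across and along, at most 45 degrees off square; cartons within 15 mm of their start (contact force between scanner and the fingers above 1 N and x of brown_carton_label in the frame of scanner_window between 0.05 and 0.18 m and y of brown_carton_label in the frame of scanner_window between -0.032 and 0.032 m and z of brown_carton_label in the frame of scanner_window between -0.032 and 0.032 m and angle between the x axis of scanner_window and the z axis of brown_carton_label, either way round below 0.79 rad and angle between scanner_window's own x axis and vertical above 2.3 rad and height (world z) of scanner_window above 0.11 m and contact force between scanner and cradle below 0.2 N and contact force between scanner and brown_carton below 0.2 N and contact force between scanner and red_carton below 0.2 N and height (world z) of scanner_foot above 0.03 m and linear speed of scanner below 0.02 m/s and angular speed of scanner below 0.15 rad/s and distance of each of brown_carton_label, red_carton_label from where it was at the start of the episode below 0.015 m); the arm keeps its last pose, push and grip.
It fails at once if the scanner reads the red carton's label (label centre up to 250 mm in front of the window, within 45 mm of its line of sight each way, less than 45 degrees off square) (x of red_carton_label in the frame of scanner_window between 0.02 and 0.25 m and y of red_carton_label in the frame of scanner_window between -0.045 and 0.045 m and z of red_carton_label in the frame of scanner_window between -0.045 and 0.045 m and angle between the x axis of scanner_window and the z axis of red_carton_label, either way round below 0.785 rad).
It fails at once if the scanner is dropped or laid down (head lower than 70 mm over the counter) (height (world z) of scanner_grip below 0.07 m).
It fails at once if a carton is shifted by more than 15 mm (distance of any of brown_carton_label, red_carton_label from where it was at the start of the episode above 0.015 m).
It fails at once if the stapler, tape dispenser or basket is shifted by more than 15 mm (distance of any of stapler_mid, tape_dispenser_mid, basket_mid from where it was at the start of the episode above 0.015 m).
It also fails if it takes over 35 s, if anything falls off the work surface, if the arm or the gripper's body presses on something with over 40 N, if the wrist force passes 120 N, or if a joint passes its speed limit or range.

## Robot

A 6-joint arm with a two-finger parallel gripper is mounted at the origin on the work surface. World frame = base frame: x ahead of the robot, y to its left, z up, the work surface at z = 0. Lengths are in m, angles in degrees, forces in N, time in s.
With the tool pointing down it reaches from about 0.375 to 0.9 m from the base axis. Payload 3.1 kg.
Tool frame: the origin (TCP) lies on the centre line of the jaws, within the pads' length; the fingertips stand 19 mm ahead of it and the grasp point (between the pads) is the TCP; z points along the fingers, y is the direction in which the jaws open and shut (so a half turn about z gives the same grasp; the last joint's range is limited). The gripper opens to 87 mm and grips with 3 to 60 N. Pads are 19 mm wide; open, the fingers measure 117 mm over their backs; the gripper's body (75 mm by 190 mm) begins 51 mm behind the grasp point.
Start: joints at [-79.097, 30.224, 82.088, -0, 67.689, -10.227], TCP at [0.225, -0.583, 0.242] pointing down, gripper open.
Joint ranges: [-176.69, 176.69], [-43.24, 126.21], [12.49, 139.97], [-82, 262], [0, 151.66], [-163.58, 163.58]. Speed limits (degrees/s): [159.86, 159.86, 180, 180, 180, 180].

## Interface

Orientations are given as a 3x3 rotation matrix whose columns are the frame's x, y, z axes.
In Python, from rig import bot gives the robot as it stands.
- The arm moves only by the tool carry_out, never from a script. Its argument "targets" is a list of rows, each a list of 6 numbers: the shift along the tool's x, y, z each as a share of 200 mm, from -1 to 1, then the turn, a rotation vector about the tool's x, y, z each as a share of pi/2 rad, from -1 to 1. In form: [[dx, dy, dz, ax, ay, az], ...]. A call has 1 to 20 rows; each row is the pose to reach, as a shift and turn from the pose measured when the call began, along the tool's axes at that moment; what a row does not reach only later rows make up. A row lasts 1/8 s, in which the tool goes at most 62.5 mm and 10.7 degrees, less where a joint would pass 70% of its speed; a pose out of reach is approached as far as the arm can. A call with a number of a shift or a turn outside -1 to 1 is refused whole. A call with a gripper value outside its range is refused whole. "jaw" is the gripper's target within -1 to 1 (fully open at 1, half-way at 0, shut at -1), set as the call begins (left out, the last holds). The fingers move at their own pace and stop on an object; the grip force is fixed at half the most. Time passes only in rows, so rows that repeat a pose let the fingers close. It gives the time, the measured TCP pose, the force and the opening at its end, in the units of the state.
- bot.read_state(): the state, without advancing time (a new reading comes with each control period).
- bot.capture(name): name is "side" or "top"; returns the picture (480x640x3 uint8, blue, green, red); there is no depth.
- bot.camera_info(name): a dict with "camera_matrix" (3x3 intrinsics, pixels), "view" (4x4, takes a point from world to camera coordinates). Camera axes: x right, y down, z forward; pixel columns grow to the right and rows downward; lengths in m; the calibration is good to about 2 mm. A picture is of the moment at which its call begins. camera_info takes no time and is no camera call.
- bot.hand_in(): hands the job in, once; it reports no verdict.
The state is a dict: "time_s": time; "joint_positions": joint angles; "qvel": joint speeds; "tau": joint torques, N m; "position": TCP position; "tcp_rot": TCP orientation; "force": force on the tool from outside, world axes, zero at the start; "moment": the same for the moment, N m; "opening": opening from 0.0 (shut) to 1.0 (fully open).
Only numpy, scipy, OpenCV 4.12 (cv2) and the standard library are available. Lean on these libraries where they do the work, as an engineer would, in place of code of your own. Each camera call takes 0.05 s, during which the arm holds its last target.

## Working session

There is one attempt and no reset: what is moved stays moved. The work goes in short steps, Python scripts to look and compute and a tool call to move; the robot and the scene stay as the last step left them, time stands still between calls to the robot, and variables do not carry over. Pictures are saved under pics/ and viewed, and the job is handed in when it is done.

Besides the shell and the picture viewer there is one more tool, called after "Call:" by a JSON object that holds its "fn" and its "kwargs". carry_out: Moves the arm, as the interface text tells. Shift numbers are shares of 200 mm and turn numbers shares of pi/2 rad, none past 1 either way. Its arguments: {"type":"object","properties":{"targets":{"type":"array"},"jaw":{"type":"number"}},"required":["targets"]}

```bash
ls; mkdir -p pics; python3 - <<'E'
from rig import bot
import cv2,numpy as np
np.set_printoptions(precision=4,suppress=True)
for n in("side","top"):
    cv2.imwrite(f"pics/{n}0.png",bot.capture(n)); c=bot.camera_info(n); print(np.array(c["camera_matrix"]),np.array(c["view"]))
s=bot.read_state(); print(s)
E
```

```text
pics
[[445.4092   0.     320.443 ]
 [  0.     445.4092 240.1262]
 [  0.       0.       1.    ]] [[-0.9716 -0.2356 -0.0219  0.5104]
 [-0.1106  0.5339 -0.8383  0.227 ]
 [ 0.2092 -0.8121 -0.5448  0.8375]
 [ 0.      0.      0.      1.    ]]
[[573.3075   0.     304.4709]
 [  0.     573.3075 237.1399]
 [  0.       0.       1.    ]] [[ 0.0048 -0.9998  0.0177 -0.128 ]
 [-0.9876 -0.0075 -0.1568  0.5629]
 [ 0.1569 -0.0168 -0.9875  1.5457]
 [ 0.      0.      0.      1.    ]]
{'time_s': 0.1, 'joint_positions': array([-79.0979,  30.2741,  82.1498,   0.0003,  67.6892, -10.2264]), 'qvel': array([-0.028 , -0.0266, -0.2447,  0.0787,  0.0722, -0.0231]), 'tau': array([ -0.001 , -44.0987, -17.7151,   0.0634,   0.0534,  -0.    ]), 'position': array([ 0.2252, -0.5823,  0.2407]), 'tcp_rot': array([[ 0.9328,  0.3605, -0.0004],
       [ 0.3605, -0.9328,  0.0019],
       [ 0.0004, -0.0019, -1.    ]]), 'force': array([-0.4624,  0.0499, -0.5879]), 'moment': array([-0.0116, -0.0174, -0.0017]), 'opening': 0.9962771265511109}
```

View pics/side0.png

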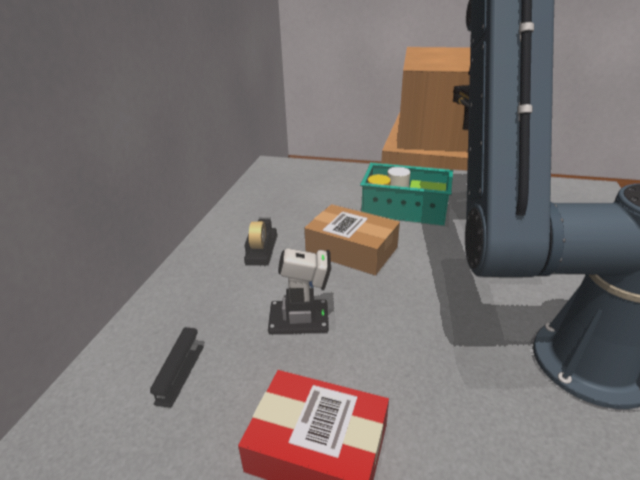

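View pics/top0.png

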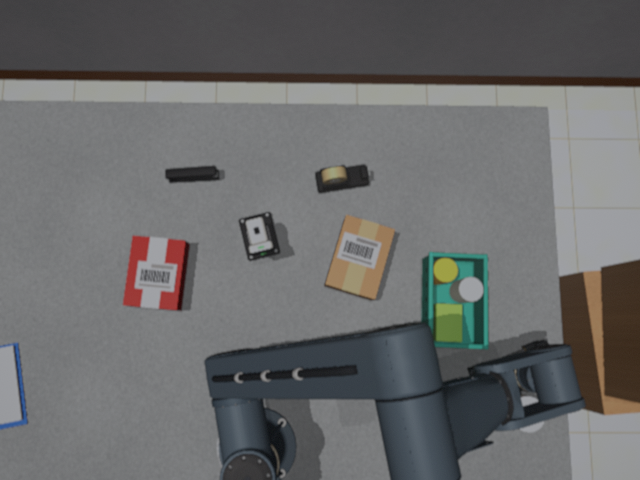

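The side view looks along -y: red carton label at (325,420), scanner head at (303,265), brown label at (345,223). In the top view the scanner is at (258,235) with its nose toward the robot, the brown label at (360,250) and the red label at (156,275). Next I'll zoom in.

```bash
python3 - <<'E'
import cv2,numpy as np
a=cv2.imread("pics/side0.png");b=cv2.imread("pics/top0.png")
A=cv2.resize(a[235:345,255:345],None,fx=5,fy=5,interpolation=cv2.INTER_CUBIC)
B=cv2.resize(b[200:270,225:295],None,fx=5,fy=5,interpolation=cv2.INTER_CUBIC)
B=cv2.copyMakeBorder(B,0,A.shape[0]-B.shape[0],0,0,cv2.BORDER_CONSTANT)
cv2.imwrite("pics/z1.png",np.hstack([A,B])[:600,:800])
for n,im in(("side",a),("top",b)):
    h=cv2.cvtColor(im,cv2.COLOR_BGR2HSV)
    m=cv2.inRange(h,(0,0,150),(179,50,255))
    k,l,st,ce=cv2.connectedComponentsWithStats(m)
    for i in range(1,k):
        if 150<st[i,4]<6000: print(n,st[i],ce[i])
E
```

```text
side [388 167  22  20 309] [399.04530744 175.35275081]
side [307 183  53  25 768] [333.140625   194.79947917]
side [323 212  44  26 438] [345.25342466 224.49086758]
side [284 241  43  32 730] [304.83013699 258.5890411 ]
side [251 283  34  33 377] [266.55437666 296.40583554]
side [ 307  343   91   55 1496] [356.71657754 373.02473262]
side [ 244  368  139   89 4452] [317.62713387 419.81738544]
side [232 379  21  24 203] [242.02463054 389.39408867]
side [ 382  415   39   65 1030] [399.57475728 449.73009709]
side [424 456  25  23 207] [433.44444444 466.42028986]
top [   4   81   71   19 1315] [38.59011407 90.01064639]
top [  74   82   71   19 1319] [109.64366945  91.0060652 ]
top [ 146   82   70   20 1327] [180.44687265  91.79276564]
top [ 217   83   69   20 1307] [251.01912777  92.56541699]
top [ 287   84  140   20 2593] [355.93790976  93.72001543]
top [ 427   86   69   19 1297] [461.17964534  94.95990748]
top [247 218  19  26 287] [255.81533101 230.54355401]
top [337 232  45  37 546] [358.27838828 250.16483516]
top [ 135  237   42   71 1323] [154.58049887 272.6409675 ]
top [460 277  23  24 421] [470.66033254 288.72446556]
top [   0  346   20   78 1250] [  7.9168 387.2384]
top [ 568  410   23   70 1249] [579.39151321 445.61489191]
top [589 412  51  20 902] [614.69179601 422.3713969 ]
top [ 590  434   50   46 2169] [615.6791148  456.08529276]
```

View pics/z1.png

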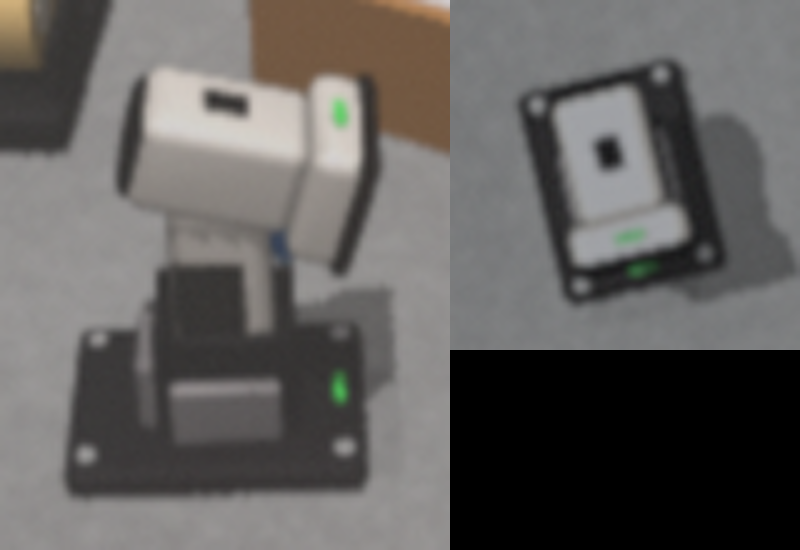

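```bash
cat >h.py <<'E'
from rig import bot
import cv2,numpy as np
np.set_printoptions(precision=4,suppress=True)
def PK(n):
    c=bot.camera_info(n);K=np.array(c["camera_matrix"]);V=np.array(c["view"]);return K,V
def proj(n,p):
    K,V=PK(n);q=K@(V[:3,:3]@np.asarray(p,float)+V[:3,3]);return q[:2]/q[2]
def plane(n,uv,z):
    K,V=PK(n);R=V[:3,:3];c=-R.T@V[:3,3];d=R.T@np.linalg.inv(K)@[uv[0],uv[1],1];return c+d*(z-c[2])/d[2]
def tri(us,ut):
    P=[(lambda K,V:K@V[:3])(*PK(n)) for n in("side","top")]
    X=cv2.triangulatePoints(P[0],P[1],np.array(us,float).reshape(2,1),np.array(ut,float).reshape(2,1))[:,0];X=X[:3]/X[3]
    return X,np.linalg.norm(proj("side",X)-us),np.linalg.norm(proj("top",X)-ut)
E
python3 - <<'E'
from h import *
a=cv2.imread("pics/side0.png");b=cv2.imread("pics/top0.png")
sc=lambda x,y:(255+x/5-.4,235+y/5-.4)
tc=lambda x,y:(225+(x-450)/5-.4,200+y/5-.4)
print("button",tri(sc(227,103),tc(608,153)))
print("strip",tri(sc(340,113),tc(631,237)))
print("cradle led",tri(sc(340,388),tc(642,269)))
S=[plane("top",tc(*p),.016) for p in[(537,105),(661,75),(704,253),(582,286)]]
print("screws",S,np.mean(S,0))
S2=[plane("side",sc(*p),.016) for p in[(98,340),(86,455),(344,447),(340,332)]]
print("screws side",S2,np.mean(S2,0))
L={}
for n,im,bx in(("side",a,(318,205,55,38)),("top",b,(332,226,55,48)),("top",b,(128,255,55,45)),("side",a,(285,380,80,80))):
    x,y,w,h=bx
    m=cv2.inRange(cv2.cvtColor(im,cv2.COLOR_BGR2HSV),(0,0,140),(179,60,255))
    mm=np.zeros_like(m);mm[y:y+h,x:x+w]=m[y:y+h,x:x+w]
    k,l,st,_=cv2.connectedComponentsWithStats(mm);i=1+np.argmax(st[1:,4])
    c=cv2.convexHull(cv2.findContours((l==i).astype(np.uint8),0,1)[0][0])
    q=cv2.approxPolyDP(c,5,True)[:,0];print(n,q.tolist());
    M=cv2.moments(c);print("cen",M["m10"]/M["m00"],M["m01"]/M["m00"]);L.setdefault(n,[]).append((M["m10"]/M["m00"],M["m01"]/M["m00"]))
    z=.08 if x>300 else .07
    W=[plane(n,p,z) for p in q];print(np.array(W)[:,:2].tolist(),plane(n,L[n][-1],z), [np.linalg.norm(W[i]-W[i-1]) for i in range(len(W))])
print(tri(L["side"][0],L["top"][0]))
E
```

```text
button (array([0.5621, 0.0016, 0.1628]), np.float64(0.022685745426502042), np.float64(0.01035423946032808))
strip (array([ 0.5198, -0.0104,  0.1558]), np.float64(0.1044939580446051), np.float64(0.047929140840860474))
cradle led (array([ 0.5218, -0.0084,  0.0139]), np.float64(0.243438702337516), np.float64(0.11091088574312168))
screws [array([0.6145, 0.0524, 0.016 ]), array([ 0.6324, -0.0176,  0.016 ]), array([ 0.5305, -0.0433,  0.016 ]), array([0.5113, 0.0249, 0.016 ])] [0.5722 0.0041 0.016 ]
screws side [array([ 0.6321, -0.0137,  0.016 ]), array([0.6141, 0.0551, 0.016 ]), array([0.5119, 0.028 , 0.016 ]), array([ 0.5301, -0.0412,  0.016 ])] [0.5721 0.007  0.016 ]
side [[366, 218], [349, 237], [323, 230], [341, 212]]
cen 344.8744791666667 224.23958333333331
[[0.47758473053411676, -0.30703377397636544], [0.5036756351236936, -0.20932075559880925], [0.5722356680457702, -0.22785002499419438], [0.5466048467312346, -0.32501926518030055]] [ 0.5247 -0.2657  0.08  ] [np.float64(0.07132499094784708), np.float64(0.10113638940932702), np.float64(0.07101979962378786), np.float64(0.1004927870028632
[... 1014 characters left out ...]
)]
side [[285, 398], [313, 386], [355, 396], [364, 448], [334, 456], [289, 442]]
cen 324.76761926025154 421.2017563444221
[[0.5187879375445172, 0.25658324360333434], [0.4815723157255394, 0.2246888890670769], [0.41234378373805447, 0.22883348407730336], [0.3849845627951846, 0.31209056975582694], [0.423611283754823, 0.33304923934445274], [0.4907248970024024, 0.3268100919435433]] [0.4485 0.2828 0.07  ] [np.float64(0.075626347738517), np.float64(0.04901277750401079), np.float64(0.06935248596078597), np.float64(0.08763714558497318), np.float64(0.04394643788771684), np.float64(0.06740299728822112)]
(array([ 0.5252, -0.272 ,  0.0761]), np.float64(0.25572456618364814), np.float64(0.1438849870597261))
```

Estimates:
- Grip point ≈ (0.565, 0.002, 0.141), scanner yaw ≈ 15°.
- Brown label ≈ (0.5245, -0.270, 0.08).
- Red label ≈ (0.449, 0.279).

I'll travel to above the scanner first.

Call:
{"fn": "carry_out", "kwargs": {"targets": [[0.22,-0.18,-0.05,0,0,0],[0.44,-0.35,-0.08,0,0,0],[0.66,-0.53,-0.1,0,0,0],[0.88,-0.7,-0.1,0,0,0],[0.88,-0.7,-0.1,0,0,0]], "jaw": 1}}

```text
time_s: 0.72
position: [0.3399, -0.3841, 0.2607]
tcp_rot: [[0.931, 0.365, -0.001], [0.365, -0.931, 0.005], [0.001, -0.005, -1.0]]
force: [-0.8, -1.2, -0.1]
opening: 0.998
```

Call:
{"fn": "carry_out", "kwargs": {"targets": [[0.22,-0.18,-0.05,0,0,0],[0.44,-0.35,-0.08,0,0,0],[0.66,-0.53,-0.1,0,0,0],[0.88,-0.7,-0.1,0,0,0],[0.88,-0.7,-0.1,0,0,0]]}}

```text
time_s: 1.35
position: [0.4538, -0.1874, 0.2814]
tcp_rot: [[0.929, 0.37, -0.001], [0.37, -0.929, 0.005], [0.001, -0.005, -1.0]]
force: [-0.5, -0.4, -0.4]
opening: 0.997
```

```bash
cat >>h.py <<'E'
def todo(p,yaw=None,R=None):
    s=bot.read_state();T=s["tcp_rot"];d=T.T@(np.array(p)-s["position"])/0.2
    if R is None:
        y=np.radians(yaw);R=np.array([[np.cos(y),np.sin(y),0],[np.sin(y),-np.cos(y),0],[0,0,-1]])
    rv=cv2.Rodrigues(T.T@R)[0].ravel()/(np.pi/2)
    print("t",s["time_s"],"pos",s["position"],"q",s["joint_positions"],"F",s["force"],"op",s["opening"]);print(T);print("shift",d,"turn",rv)
E
python3 - <<'E'
from h import *
todo((.565,.002,.27),15)
E
```

```text
t 1.35 pos [ 0.4538 -0.1874  0.2814] q [-35.6301  17.0201  97.9108   0.227   65.3052  32.5597] F [-0.5145 -0.4236 -0.3857] op 0.9974130072871378
[[ 0.929   0.37   -0.0013]
 [ 0.37   -0.929   0.0053]
 [ 0.0008 -0.0054 -1.    ]]
shift [ 0.8669 -0.6739  0.0614] turn [-0.0035 -0.0003  0.0746]
```

Call:
{"fn": "carry_out", "kwargs": {"targets": [[0.22,-0.17,0.0,0,0,0.02],[0.44,-0.34,0.02,0,0,0.04],[0.66,-0.51,0.04,0,0,0.075],[0.867,-0.674,0.06,-0.003,0,0.075],[0.867,-0.674,0.06,-0.003,0,0.075],[0.867,-0.674,0.06,-0.003,0,0.075]]}}

```text
time_s: 2.1
position: [0.5648, 0.0004, 0.2698]
tcp_rot: [[0.966, 0.257, -0.001], [0.257, -0.966, -0.0], [-0.001, -0.0, -1.0]]
force: [0.2, -0.6, -0.6]
opening: 1.001
```

```bash
python3 - <<'E'
from h import *
todo((.565,.002,.141),15)
for n in("side","top"): cv2.imwrite(f"pics/{n}1.png",bot.capture(n))
a=cv2.imread("pics/side1.png");b=cv2.imread("pics/top1.png")
A=cv2.resize(a[150:350,230:370],None,fx=3,fy=3);B=cv2.resize(b[160:300,190:310],None,fx=3,fy=3)
B=cv2.copyMakeBorder(B,0,A.shape[0]-B.shape[0],0,0,0);cv2.imwrite("pics/z2.png",np.hstack([A,B])[:600,:800])
E
```

```text
t 2.1 pos [0.5648 0.0004 0.2698] q [-11.2878  23.7281  88.9427  -0.0148  67.385   63.8004] F [ 0.181  -0.6189 -0.6079] op 1.0006850873218058
[[ 0.9663  0.2574 -0.001 ]
 [ 0.2574 -0.9663 -0.    ]
 [-0.001  -0.0002 -1.    ]]
shift [ 0.0037 -0.0074  0.6439] turn [-0.0001  0.0006 -0.0009]
```

View pics/z2.png

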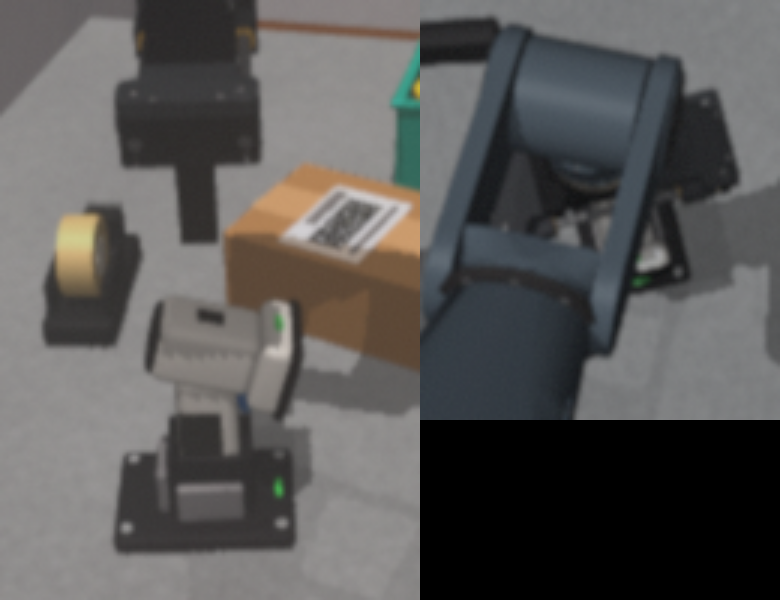

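The side view shows the near finger at crop (195,240), centred above the head. I'll fit the planar arm geometry from the poses so far to check the tilt is reachable.

```bash
python3 - <<'E'
import numpy as np
from scipy.optimize import least_squares
D=[([.2252,-.5823,.2407],[-79.0979,30.2741,82.1498]),([.4538,-.1874,.2814],[-35.6301,17.0201,97.9108]),([.5648,.0004,.2698],[-11.2878,23.7281,88.9427])]
def f(p):
    a,L1,L2,h,d,e=p;o=[]
    for x,q in D:
        q=np.radians(q);c,s=np.cos(q[0]),np.sin(q[0]);r=c*x[0]+s*x[1];l=-s*x[0]+c*x[1]
        t=q[1]+q[2]
        o+=[a+L1*np.sin(q[1])+L2*np.sin(t)+e*np.cos(t)-r,h+L1*np.cos(q[1])+L2*np.cos(t)-e*np.sin(t)-x[2],l-d]
    o+=[1e-3*e,1e-3*a]
    return o
s=least_squares(f,[0,.4,.4,.1,.11,0]);print(s.x,np.abs(s.fun).max())
E
```

```text
[0.00580713 0.5842855  0.39991408 0.0234937  0.11133083 0.14579389] 0.0007126337462140669
```

Call:
{"fn": "carry_out", "kwargs": {"targets": [[0.004,-0.007,0.2,0,0,0],[0.004,-0.007,0.4,0,0,0],[0.004,-0.007,0.55,0,0,0],[0.004,-0.007,0.64,0,0,0],[0.004,-0.007,0.64,0,0,0]]}}

```text
time_s: 2.82
position: [0.5637, 0.0001, 0.141]
tcp_rot: [[0.967, 0.254, -0.004], [0.254, -0.967, 0.001], [-0.004, -0.002, -1.0]]
force: [-0.0, -0.2, 0.8]
opening: 0.998
```

```bash
python3 - <<'E'
from h import *
todo((.565,.002,.141),15)
b=bot.capture("side");cv2.imwrite("pics/z3.png",cv2.resize(b[200:350,220:380],None,fx=4,fy=4))
import numpy as np
from scipy.optimize import least_squares
s=bot.read_state()
D=[([.2252,-.5823,.2407],[-79.0979,30.2741,82.1498]),([.4538,-.1874,.2814],[-35.6301,17.0201,97.9108]),([.5648,.0004,.2698],[-11.2878,23.7281,88.9427]),(s["position"],s["joint_positions"][:3])]
def f(p):
    a,L1,L2,h,d,e=p;o=[]
    for x,q in D:
        q=np.radians(q);c,s=np.cos(q[0]),np.sin(q[0]);r=c*x[0]+s*x[1];l=-s*x[0]+c*x[1]
        t=q[1]+q[2]
        o+=[a+L1*np.sin(q[1])+L2*np.sin(t)+e*np.cos(t)-r,h+L1*np.cos(q[1])+L2*np.cos(t)-e*np.sin(t)-x[2],l-d]
    o+=[1e-2*e,1e-2*a]
    return o
s=least_squares(f,[0,.4,.4,.1,.11,0]);print(s.x,np.abs(s.fun).max())
E
```

```text
t 2.825 pos [0.5637 0.0001 0.141 ] q [-11.347   33.4569  96.0606  -0.0047  50.7063  63.9665] F [-0.0272 -0.2136  0.8095] op 0.9978974156436702
[[ 0.9673  0.2536 -0.0038]
 [ 0.2536 -0.9673  0.0007]
 [-0.0035 -0.0017 -1.    ]]
shift [ 0.009  -0.0076  0.0002] turn [-0.0011  0.0022 -0.0035]
[-0.0012  0.5902  0.3914 -0.0141  0.1112  0.1143] 0.0011433093603698565
```

View pics/z3.png

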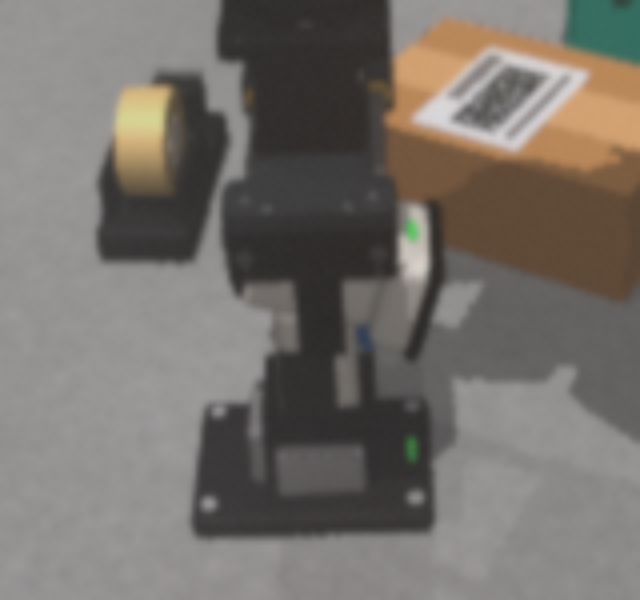

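Head is between the fingers. Closing the jaws.

Call:
{"fn": "carry_out", "kwargs": {"targets": [[0,0,0,0,0,0],[0,0,0,0,0,0],[0,0,0,0,0,0],[0,0,0,0,0,0],[0,0,0,0,0,0],[0,0,0,0,0,0]], "jaw": -1}}

```text
time_s: 3.62
position: [0.5647, 0.0004, 0.1422]
tcp_rot: [[0.967, 0.254, -0.001], [0.254, -0.967, 0.0], [-0.001, -0.001, -1.0]]
force: [-0.3, 0.1, 0.0]
opening: 0.532
```

Opening 0.532 × 87 mm ≈ 46 mm, which matches the head width, so it is gripped. Lifting straight up.

Call:
{"fn": "carry_out", "kwargs": {"targets": [[0,0,-0.15,0,0,0],[0,0,-0.3,0,0,0],[0,0,-0.45,0,0,0],[0,0,-0.6,0,0,0],[0,0,-0.75,0,0,0],[0,0,-0.85,0,0,0],[0,0,-0.85,0,0,0]]}}

```text
time_s: 4.5
position: [0.5655, 0.0002, 0.3133]
tcp_rot: [[0.967, 0.254, 0.002], [0.254, -0.967, -0.0], [0.002, 0.001, -1.0]]
force: [-0.4, -0.2, -2.4]
opening: 0.526
```

Call:
{"fn": "carry_out", "kwargs": {"targets": [[0,0,0,0,-0.1,0],[0,0,0,0,-0.2,0],[0,0,0,0,-0.2,0]]}}

```text
time_s: 4.88
position: [0.5663, 0.0007, 0.3099]
tcp_rot: [[0.919, 0.255, -0.3], [0.243, -0.967, -0.078], [-0.31, -0.001, -0.951]]
force: [-0.2, -0.8, -3.3]
opening: 0.526
```

```bash
python3 - <<'E'
from h import *
todo((.565,.002,.3),15)
for n in("side","top"): cv2.imwrite(f"pics/{n}4.png",bot.capture(n))
E
```

```text
t 4.875 pos [0.5663 0.0007 0.3099] q [-7.7659 29.5044 74.205  -6.7759 93.0387 68.0653] F [-0.176  -0.7586 -3.2635] op 0.5263527207711222
[[ 0.9192  0.2554 -0.2998]
 [ 0.2432 -0.9668 -0.078 ]
 [-0.3098 -0.0012 -0.9508]]
shift [ 0.0109 -0.0077  0.0485] turn [-0.0011  0.2005 -0.0021]
```

View pics/side4.png

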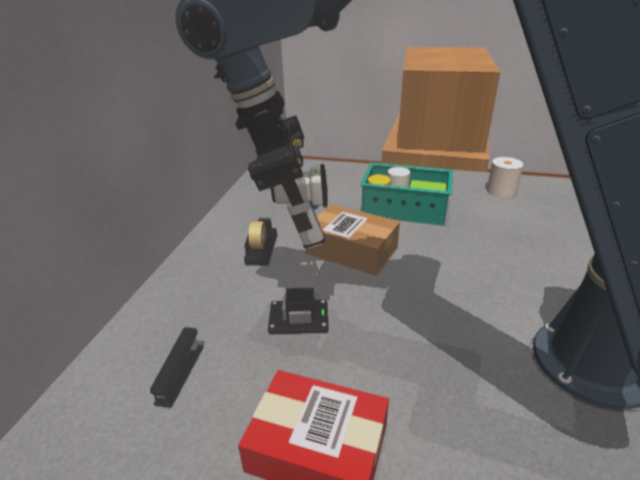

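Scanner is out of the cup and held. Next: a full arm model from all the data (including this tilted pose), then checking which final poses stay within joint ranges.

```bash
cat >kin.py <<'E'
import numpy as np
from scipy.optimize import least_squares
from scipy.spatial.transform import Rotation as Ro
D=[([.2252,-.5823,.2407],[-79.0979,30.2741,82.1498,0,67.689,-10.2264]),([.4538,-.1874,.2814],[-35.6301,17.0201,97.9108,.227,65.3052,32.5597]),([.5648,.0004,.2698],[-11.2878,23.7281,88.9427,-.0148,67.385,63.8]),([.5637,.0001,.141],[-11.347,33.4569,96.0606,-.0047,50.7063,63.9665]),([.5663,.0007,.3099],[-7.7659,29.5044,74.205,-6.7759,93.0387,68.0653])]
def fk(p,q,s4=1,s6=1):
    a,L1,L2,h,d,e,L3,_=p;r=np.radians(q)
    A=Ro.from_euler("z",r[0]);B=A*Ro.from_euler("y",r[1]);C=B*Ro.from_euler("y",r[2])
    W=C*Ro.from_euler("z",s4*r[3])*Ro.from_euler("y",r[4]);T=W*Ro.from_euler("z",s6*r[5])
    x=np.array([0,0,h])+A.apply([a,d,0])+B.apply([0,0,L1])+C.apply([e,0,L2])+W.apply([0,0,L3])
    return x,T.as_matrix()
def fit():
    f=lambda p:np.concatenate([fk(p,q)[0]-x for x,q in D]+[[1e-3*p[0],1e-3*p[7]]])
    s=least_squares(f,[0,.5,.4,.3,.11,.1,.3,0]);return s.x,np.abs(s.fun).max()
E
python3 - <<'E'
from kin import *
np.set_printoptions(precision=4,suppress=True)
p,r=fit();print(p,r)
for s4 in(1,-1):
  for s6 in(1,-1): print(s4,s6,fk(p,D[-1][1],s4,s6)[1])
E
```

```text
[-0.0001  0.588   0.3917  0.2739  0.111   0.1139  0.2864  0.    ] 4.809584250811954e-05
1 1 [[-0.2554  0.9192 -0.2998]
 [ 0.9668  0.2432 -0.078 ]
 [ 0.0012 -0.3098 -0.9508]]
1 -1 [[-0.4529 -0.8396 -0.2998]
 [-0.8655  0.4947 -0.078 ]
 [ 0.2138  0.2242 -0.9508]]
-1 1 [[-0.2046  0.9415 -0.268 ]
 [ 0.9552  0.2518  0.1555]
 [ 0.2138 -0.2242 -0.9508]]
-1 -1 [[-0.5049 -0.8205 -0.268 ]
 [-0.8632  0.4804  0.1555]
 [ 0.0012  0.3098 -0.9508]]
```

```bash
cat >>kin.py <<'E'
LO=np.array([-176.69,-43.24,12.49,-82,0,-163.58]);HI=np.array([176.69,126.21,139.97,262,151.66,163.58])
Z90=Ro.from_euler("z",90,degrees=True).as_matrix()
P,_=fit()
def tool(q): x,T=fk(P,q);return x,T@Z90
def Rt(th,ph):
    th,ph=np.radians([th,ph]);u=np.array([np.cos(ph),np.sin(ph),0]);Z=np.array([0,0,1.])
    z=np.sin(th)*u-np.cos(th)*Z;x=np.cos(th)*u+np.sin(th)*Z;return np.c_[x,np.cross(z,x),z]
def look(R): return -np.cos(np.radians(15))*R[:,0]+np.sin(np.radians(15))*R[:,2]
def ik(x,R,q0):
    def f(q):
        a,T=tool(q);return np.r_[(a-x)*10,Ro.from_matrix(T.T@R).as_rotvec()]
    s=least_squares(f,np.clip(q0,LO+.1,HI-.1),bounds=(LO,HI),x_scale=10.);return s.x,np.abs(s.fun).max()
E
python3 - <<'E'
from kin import *
np.set_printoptions(precision=1,suppress=True)
lab=np.array([.5245,-.27,.08]);q0=np.array(D[-1][1])
for th in(45,60):
  for ph in range(-150,100,20):
    R=Rt(th,ph);x=lab-look(R)*.1605
    best=min((ik(x,R,np.r_[-38,25,90,j4,60,j6]) for j4 in(-60,0,60) for j6 in(0,60,120)),key=lambda t:t[1])
    print(th,ph,x,best[0],"%.4f"%best[1])
E
```

```text
45 -150 [ 0.5 -0.3  0.2] [ -28.    40.2   81.2  -36.9   87.2 -136.4] 0.0000
45 -130 [ 0.5 -0.3  0.2] [ -26.5   37.9   86.8  -45.5   74.6 -146.1] 0.0000
45 -110 [ 0.5 -0.3  0.2] [ -26.2   35.3   93.   -54.2   60.1 -154.1] 0.0000
45 -90 [ 0.5 -0.4  0.2] [-33.5  29.4  95.6 -37.5  41.7 163.6] 0.2496
45 -70 [ 0.6 -0.3  0.2] [-33.4  28.8 101.2 -48.9  26.7 163.6] 0.1426
45 -50 [ 0.6 -0.3  0.2] [-35.7  28.4 106.4 -63.5   9.8 163.6] 0.0607
45 -30 [ 0.6 -0.3  0.2] [-40.2  28.5 110.  113.2   7.9 -30.6] 0.0000
45 -10 [ 0.6 -0.3  0.2] [-45.1  28.9 109.1  83.9  24.2 -19.8] 0.0000
45 10 [ 0.6 -0.3  0.2] [-48.7  30.2 105.8  69.4  40.2 -23.1] 0.0000
45 30 [ 0.6 -0.2  0.2] [-50.3  32.2 100.8  57.9  55.4 -28.7] 0.0000
45 50 [ 0.6 -0.2  0.2] [-50.3  34.6  94.7  48.   69.5 -35.7] 0.0000
45 70 [ 0.6 -0.2  0.2] [-48.9  37.2  88.5  38.6  82.3 -44.1] 0.0000
45 90 [ 0.5 -0.2  0.2] [-46.5  39.6  82.6  29.1  93.3 -54.4] 0.0000
60 -150 [ 0.5 -0.3  0.2] [ -22.2   47.3   72.7  -44.4  102.1 -134.4] 0.0000
60 -130 [ 0.5 -0.3  0.2] [ -19.2   43.7   82.1  -54.1   87.6 -139.5] 0.0000
60 -110 [ 0.5 -0.3  0.2] [ -17.9   39.8   92.5  -65.7   71.8 -141.2] 0.0000
60 -90 [ 0.5 -0.3  0.2] [-29.   27.3  97.5 -42.3  43.7 163.6] 0.4530
60 -70 [ 0.5 -0.3  0.2] [-40.6  23.5 113.7  49.8   0.   59. ] 0.3532
60 -50 [ 0.6 -0.3  0.2] [ -31.7   31.2  120.2  209.3   33.7 -105.7] 0.0000
60 -30 [ 0.6 -0.3  0.2] [-42.6  30.5 123.5 160.8  35.  -80.5] 0.0000
60 -10 [ 0.6 -0.3  0.2] [-52.3  30.9 121.6 120.1  42.4 -62.6] 0.0000
60 10 [ 0.6 -0.3  0.2] [-58.1  32.5 115.1  90.3  53.5 -51.8] 0.0000
60 30 [ 0.6 -0.2  0.2] [-59.8  35.2 105.9  70.2  67.  -46.9] 0.0000
60 50 [ 0.6 -0.2  0.2] [-58.6  38.7  95.4  56.1  81.4 -46.5] 0.0000
60 70 [ 0.5 -0.2  0.2] [-55.5  42.6  84.9  45.1  95.5 -49.5] 0.0000
60 90 [ 0.5 -0.2  0.2] [-51.3  46.3  75.1  34.8 108.4 -55.8] 0.0000
```

```bash
python3 - <<'E'
from h import *
from kin import *
np.set_printoptions(precision=3,suppress=True)
lab=np.array([.5245,-.27,.08])
R=Rt(55,30);xf=lab-look(R)*.1605;print("final",xf)
q=bot.read_state()["joint_positions"]
for x,R in[((.565,-.07,.31),Rt(0,20)),((.565,-.14,.31),Rt(0,30)),((.565,-.2,.29),Rt(10,30)),(xf+[0,0,.04],Rt(25,30)),(xf+[0,0,.02],Rt(40,30)),(xf,Rt(55,30))]:
    q,e=ik(np.array(x),R,q);print(q,e)
todo((.56,-.14,.31),R=Rt(0,30))
E
```

```text
final [ 0.572 -0.243  0.231]
[-18.306  21.707  85.364  -0.     72.928  51.694] 9.435693202713314e-11
[-24.91   22.79   83.578  -0.     73.632  35.09 ] 5.551115123125783e-16
[-34.571  23.015  87.354   9.914  65.627  21.645] 8.129086456133542e-12
[-44.466  24.804  91.814  28.195  59.519   1.838] 1.586303310929793e-10
[-51.099  27.627  98.905  48.78   57.593 -19.902] 2.6348367931916528e-12
[-56.728  33.755 104.377  66.949  62.72  -41.434] 9.12048214729566e-13
t 4.975 pos [0.565 0.    0.312] q [-7.821 29.245 74.366 -6.771 93.042 68.059] F [-1.283  0.776 -1.625] op 0.5301850962426636
[[ 0.92   0.255 -0.298]
 [ 0.242 -0.967 -0.078]
 [-0.308 -0.001 -0.951]]
shift [-0.19   0.673  0.07 ] turn [-0.027  0.198 -0.168]
```

The joint path is smooth and stays within range. Moving to the mid waypoint, untilting and yawing on the way.

Call:
{"fn": "carry_out", "kwargs": {"targets": [[-0.03,0.1,0.01,0,0.04,-0.03],[-0.06,0.22,0.02,-0.01,0.08,-0.06],[-0.1,0.34,0.035,-0.015,0.12,-0.09],[-0.13,0.46,0.05,-0.02,0.16,-0.13],[-0.16,0.57,0.06,-0.025,0.2,-0.16],[-0.19,0.67,0.07,-0.027,0.2,-0.168],[-0.19,0.67,0.07,-0.027,0.2,-0.168]]}}

```text
time_s: 5.85
position: [0.5584, -0.1406, 0.3105]
tcp_rot: [[0.868, 0.497, 0.004], [0.497, -0.868, 0.001], [0.003, 0.001, -1.0]]
force: [0.7, 0.7, -1.8]
opening: 0.525
```

```bash
python3 - <<'E'
from h import *
from kin import *
for n in("side","top"): cv2.imwrite(f"pics/{n}5.png",bot.capture(n))
lab=np.array([.5245,-.27,.08])
R=Rt(25,30);x=lab-look(Rt(55,30))*.1605+[0,0,.04]
todo(x,R=R)
b=cv2.imread("pics/side5.png");cv2.imwrite("pics/z5.png",cv2.resize(b[120:320,220:420],None,fx=3,fy=3))
E
```

```text
t 5.95 pos [ 0.5588 -0.139   0.3103] q [-25.1595  22.1857  84.5324   0.1669  73.1739  34.8596] F [-0.0829 -0.2106 -2.592 ] op 0.5254994758571979
[[ 0.8666  0.499   0.0029]
 [ 0.499  -0.8666  0.0017]
 [ 0.0034 -0.     -1.    ]]
shift [-0.2019  0.4818  0.1965] turn [ 0.0001  0.2756 -0.0007]
```

View pics/z5.png

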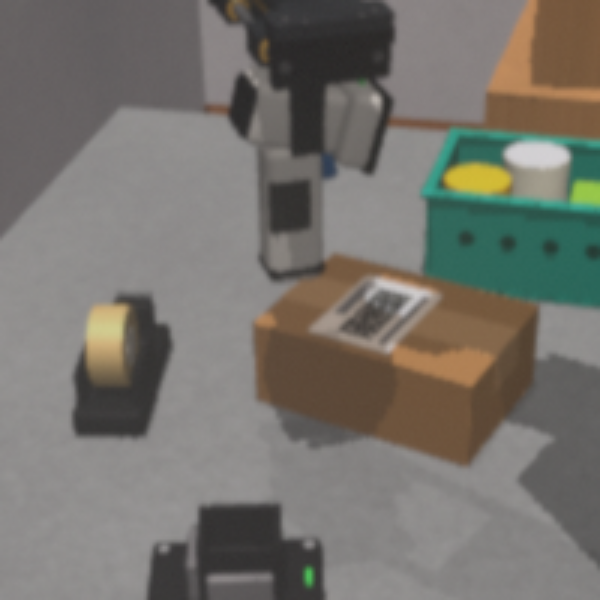

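The scanner hangs straight in the hand (foot at about (317,210) full-image). Moving over the brown carton with the first 25° of tilt.

Call:
{"fn": "carry_out", "kwargs": {"targets": [[-0.03,0.08,0.03,0,0.04,0],[-0.07,0.16,0.06,0,0.09,0],[-0.1,0.24,0.1,0,0.14,0],[-0.13,0.32,0.13,0,0.18,0],[-0.17,0.4,0.17,0,0.23,0],[-0.2,0.48,0.2,0,0.275,0],[-0.2,0.48,0.2,0,0.275,0]]}}

```text
time_s: 6.82
position: [0.5713, -0.2423, 0.269]
tcp_rot: [[0.788, 0.497, 0.364], [0.45, -0.868, 0.211], [0.42, -0.002, -0.907]]
force: [0.5, 0.3, -2.3]
opening: 0.528
```

```bash
python3 - <<'E'
from h import *
from kin import *
lab=np.array([.5245,-.27,.08])
R=Rt(55,30);x=lab-look(R)*.1605
todo(x,R=R)
E
```

```text
t 6.825 pos [ 0.5713 -0.2423  0.269 ] q [-44.449   24.8866  91.9501  28.1015  59.3716   2.026 ] F [ 0.5166  0.2954 -2.3405] op 0.5281245581054298
[[ 0.7876  0.4974  0.3637]
 [ 0.4504 -0.8675  0.211 ]
 [ 0.4205 -0.0023 -0.9073]]
shift [-0.0781  0.0034  0.1745] turn [ 0.0001  0.3348 -0.0025]
```

Call:
{"fn": "carry_out", "kwargs": {"targets": [[-0.01,0,0.03,0,0.06,0],[-0.02,0,0.06,0,0.11,0],[-0.035,0,0.09,0,0.17,0],[-0.05,0,0.12,0,0.22,0],[-0.065,0.003,0.15,0,0.28,0],[-0.078,0.003,0.174,0,0.335,-0.002],[-0.078,0.003,0.174,0,0.335,-0.002],[-0.078,0.003,0.174,0,0.335,-0.002]]}}

```text
time_s: 7.82
position: [0.5726, -0.2418, 0.2316]
tcp_rot: [[0.497, 0.501, 0.709], [0.288, -0.865, 0.41], [0.819, 0.001, -0.574]]
force: [0.6, 0.3, -1.7]
opening: 0.528
```

```bash
python3 - <<'E'
from h import *
from kin import *
lab=np.array([.5245,-.27,.08])
R=Rt(55,30);x=lab-look(R)*.1605
for n in("side","top"): cv2.imwrite(f"pics/{n}6.png",bot.capture(n))
todo(x,R=R)
s=bot.read_state();T=s["tcp_rot"];p=s["position"]
f=lambda v:p+T@np.array(v)
c,sn=np.cos(np.radians(15)),np.sin(np.radians(15))
hd=lambda a,b,u:np.array([-c*a-sn*u,-b,sn*a-c*u])  # head frame: along look, left(y'), up
pts={"foot":f([.006,0,.124]),"win":f(hd(.0555,0,0)),"strip":f(hd(.0415,0,.0275)),"hit":f(hd(.0555+.105,0,0)),
 "rearTL":f(hd(-.038,.023,.022))}
ims={n:cv2.imread(f"pics/{n}6.png") for n in("side","top")}
for k,v in pts.items():
    print(k,v,proj("side",v),proj("top",v))
    for n in ims: cv2.drawMarker(ims[n],tuple(int(round(t)) for t in proj(n,v)),(255,0,255),0,4,1)
A=cv2.resize(ims["side"][120:300,260:430],None,fx=2.3,fy=2.3,interpolation=2);B=cv2.resize(ims["top"][180:340,270:430],None,fx=2.3,fy=2.3,interpolation=2)
B=cv2.copyMakeBorder(B,0,A.shape[0]-B.shape[0],0,0,0);cv2.imwrite("pics/z6.png",np.hstack([A,B])[:600,:800])
E
```

```text
t 7.925 pos [ 0.5727 -0.2419  0.232 ] q [-56.6274  33.6374 104.3319  66.9165  62.6948 -41.3536] F [ 0.8042 -0.9818 -1.3918] op 0.5273654023311816
[[ 0.496   0.501   0.7092]
 [ 0.2889 -0.8655  0.4093]
 [ 0.8189  0.0019 -0.574 ]]
shift [-0.0072  0.001  -0.0002] turn [0.0001 0.0003 0.0014]
foot [ 0.6636 -0.1895  0.1657] [280.4445 203.1042] [330.4849 192.0882]
win [ 0.5563 -0.2515  0.1798] [331.0345 189.8983] [355.2936 232.1161]
strip [ 0.538  -0.2621  0.2024] [339.4448 180.0097] [360.5    237.8415]
hit [ 0.5252 -0.2697  0.0812] [344.9726 223.0069] [358.2636 249.4968]
rearTL [ 0.5545 -0.2258  0.2752] [328.9238 156.398 ] [348.7179 226.1462]
```

View pics/z6.png

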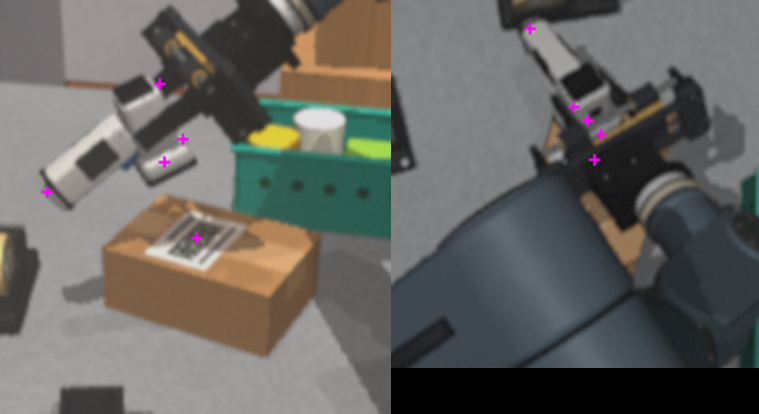

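Predicted points mostly sit on the scanner, but the handle's foot marker looks a few pixels off, so I'll zoom in.

```bash
python3 - <<'E'
from h import *
a=cv2.imread("pics/side6.png");b=cv2.imread("pics/top6.png")
A=cv2.resize(a[145:225,268:358],None,fx=5,fy=5,interpolation=2);B=cv2.resize(b[175:255,310:380],None,fx=5,fy=5,interpolation=2)
def mk(im,uv,o):cv2.drawMarker(im,tuple(int(round(5*(t-k)+2)) for t,k in zip(uv,o)),(255,0,255),0,10,1)
s=bot.read_state();T=s["tcp_rot"];p=s["position"]
c,sn=np.cos(np.radians(15)),np.sin(np.radians(15))
hd=lambda a,b,u:np.array([-c*a-sn*u,-b,sn*a-c*u])
L=[hd(x,y,u) for x in(.053,) for y in(-.031,.031) for u in(-.027,.027)]+[hd(-.038,y,u) for y in(-.023,.023) for u in(-.022,.022)]+[np.array([.006+x,y,.124]) for x in(-.0205,.0205) for y in(-.0165,.0165)]
for v in L:
    w=p+T@v; mk(A,proj("side",w),(268,145)); mk(B,proj("top",w),(310,175))
cv2.imwrite("pics/z7.png",np.hstack([A,B]))
E
```

```text
(no output)
```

View pics/z7.png

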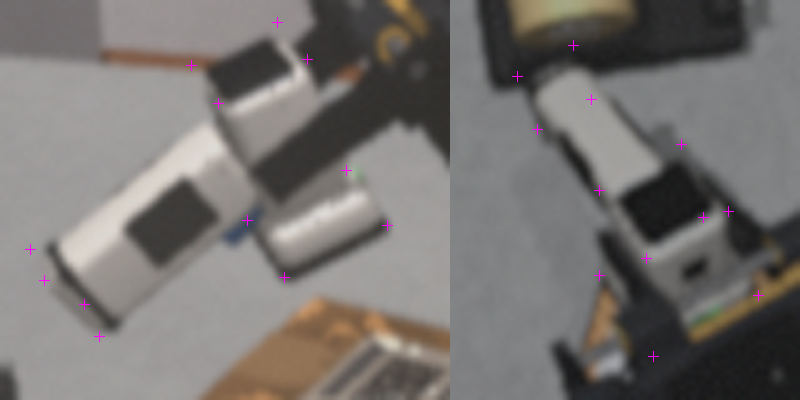

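In the side view the nose corners match to about 1 px. The rear-cap centre matches within 1–2 px, or about 3 mm, in both views. The foot appears about 3 px short of the prediction, which is a few mm or 2–3° in the hand and well inside the 32 mm margin. I'll let it settle, check the cartons and hand in.

Call:
{"fn": "carry_out", "kwargs": {"targets": [[0,0,0,0,0,0],[0,0,0,0,0,0],[0,0,0,0,0,0],[0,0,0,0,0,0]]}}

```text
time_s: 8.43
position: [0.5726, -0.242, 0.232]
tcp_rot: [[0.496, 0.501, 0.709], [0.289, -0.866, 0.409], [0.819, 0.002, -0.574]]
force: [-0.5, 0.2, -1.4]
opening: 0.526
```

```bash
python3 - <<'E'
from h import *
from kin import *
a=bot.capture("side");o=cv2.imread("pics/side0.png")
for bx in((305,238,100,30),(240,370,150,105),(240,215,40,50),(360,180,100,40)):
    x,y,w,h=bx;g=lambda i:cv2.cvtColor(i[y:y+h,x:x+w],6).astype(np.float32)
    print(bx,cv2.phaseCorrelate(g(o),g(a)))
s=bot.read_state();T=s["tcp_rot"];l=look(T);W=s["position"]+l*.0555
d=np.array([.5245,-.27,.08])-W
print("dist",d@l,"lateral",d-l*(d@l),"off",np.degrees(np.arccos(-l[2])),W,s["qvel"],s["opening"],s["time_s"])
E
```

```text
(305, 238, 100, 30) ((0.11627845344298038, 0.07485704060082021), 0.48954075304667155)
(240, 370, 150, 105) ((-0.040259070950867226, 0.027009649584456952), 0.9853246230843626)
(240, 215, 40, 50) ((0.00467112222700905, -0.04652675864216249), 0.9631935373544693)
(360, 180, 100, 40) ((-0.29538292173034364, -0.381268535270312), 0.42410136318206787)
dist 0.10630810121582991 lateral [-0.0003  0.0001  0.0001] off 20.033028505231144 [ 0.5562 -0.2517  0.1798] [ 0.0214  0.0614 -0.0794 -0.0077  0.0749 -0.0944] 0.5274864185006957 8.475
```

```bash
python3 -c "
from rig import bot
print(bot.hand_in())"
```

```text
the job is handed in; nothing more can be done
None
```

I gripped the scanner across its head, lifted it straight out of the cradle, and carried it over the brown carton. There I tilted it so its window looks down at the label, and handed the job in at about 8.5 s with the scanner still in the gripper. No verdict is reported on hand-in.

**Last checks, from the measured arm pose and an assumed centred grip:**
- The window is about 106 mm from the label centre, 20° off square, with a line-of-sight error under 1 mm and a window height of 180 mm.
- Joint speeds were below 0.1°/s and the opening was steady at 0.527, about 46 mm (the head's width).
- The red carton and tape dispenser showed no movement in the side view. The brown carton and basket read as unmoved too, but those matches were weaker because the arm and its shadow fell across them. I did not check the stapler separately.

**One disagreement:** the handle's foot appeared about 3 px (roughly 8 mm) short of where I predicted it, though the nose and rear of the head matched to within about 3 mm. That suggests the scanner may sit 2–3° off in the jaws. I left it, since the line of sight may miss by 32 mm.

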